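Strip the bench water filter for cleaning

ROBOT

A 6-joint arm with a two-finger parallel gripper is mounted at the origin on a cart in front of the work surface, level with it; the furniture and walls round the work are solid. World frame = base frame: x ahead of the robot, y to its left, z up, the work surface at z = 0. Lengths are in mm, angles in rad, forces in N, time in s.
With the tool pointing down it reaches from about 350 to 875 mm from the base axis. Payload 4.2 kg.
Tool frame: the origin (TCP) lies at the very end of the fingers, on their centre line; the grasp point (between the pads) lies arm.grip_depth behind it (arm.grip_depth is the distance from the TCP to the grasp point, in mm); z points along the fingers, y is the direction in which the jaws open and shut (so a half turn about z gives the same grasp; the last joint's range is limited). The gripper opens to 85 mm and grips with 20 to 120 N. Pads are 22 mm wide; open, the fingers measure 114 mm over their backs; the gripper's body (76 mm by 85 mm) begins 54 mm behind the grasp point. The pads swing forward as they close: fully open they stand 13 mm farther back than shut.
Start: joints at [-0.882, 0.385, 0.008, 0, -1.194, -0.259], TCP at [260.443, -568.127, 231.312] pointing down, gripper open.
Joint ranges: [-3.14, 3.14], [-1.21, 2.06], [-1.07, 1.41], [-3.16, 2.05], [-2.99, -0.16], [-3.1, 3.1]. Speed limits (rad/s): [2.79, 2.79, 3.14, 3.14, 3.14, 3.14].

INTERFACE

Orientations are given as a unit quaternion [x, y, z, w].
In Python, from bench import arm, optics, workorder gives the robot as it stands. The module is installed in compiled form; this text tells all that it offers.
- The arm moves only by the tool play_rows, never from a script. Its arguments are lists of equal length, an entry for each row: "travel": the shift along the tool's x, y, z in m, a list of three; "rotation": the turn, a rotation vector about the tool's x, y, z in rad, a list of three; "grip": the opening, from 0 (shut) to 1 (fully open). In form: {"travel": [[x, y, z], ...], "rotation": [[rx, ry, rz], ...], "grip": [grip, ...]}. A call has 1 to 12 rows; each row shifts and turns the commanded pose from where the row before left it, along the tool's axes as they then stand; what a row does not reach is not made up. A row lasts 1/12 s, in which the tool goes at most 41.7 mm and 7.16 degrees, less where a joint would pass 70% of its speed; a pose out of reach is approached as far as the arm can. A call is refused whole if a number of a shift passes 0.0417 or a number of a turn 0.125, either way. A call with a gripper value outside its range is refused whole. The fingers move at their own pace and stop on an object; the grip force is fixed at half the most. Time passes only in rows, so rows that do not move let the fingers close. It gives the time, the measured TCP pose, the force and the opening at its end, in the units of the state.
- arm.read_state(): the state, without advancing time (a new reading comes with each control period).
- optics.get_image(name): name is "side" or "top"; returns a dict with "image" (384x512x3 uint8, blue, green, red), "depth" (384x512 float32, mm along the optical axis (not along the pixel's ray), 0 where there is no reading), "camera_matrix" (3x3 intrinsics, pixels), "R" (3x3) and "t" (3): a world point X has camera coordinates R X + t. Camera axes: x right, y down, z forward; pixel columns grow to the right and rows downward; lengths in mm; the calibration is good to about 2 mm. A picture is of the moment at which its call begins.
- workorder.job_done(): hands the job in, once; it reports no verdict.
The state is a dict: "clock": time; "joints": joint angles; "joint_vel": joint speeds; "joint_efforts": joint torques, N m; "position": TCP position; "ee_rot": TCP orientation; "contact_force": force on the tool from outside, world axes, zero at the start; "wrist_torque": the same for the moment, N m; "gripper_width": finger opening in mm.
Only numpy, scipy, OpenCV 4.12 (cv2) and the standard library are available. Lean on these libraries where they do the work, as an engineer would, in place of code of your own. Each camera call takes 0.05 s, during which the arm holds its last target. There are 200 camera calls.

TASK

The water filter on the lab bench is due for cleaning. Give its blue bayonet cover a quarter turn counter-clockwise (seen from above) to free it from its two pins, lift it straight off and stand it in the steel tray, bar grip up; then lift the white cartridge out of the housing by its orange knob and stand it upright in the same tray beside the cover. Leave everything else on the bench where it is.

Things in the scene. Friction and masses are not known exactly. Their poses are not given: they have to be found in the camera images.
- housing: Filter housing, fixed: grey foot 112 x 112 x 10 mm, grey metal bowl of 70 mm diameter, brass hose tails along +x and -x (46 mm up, reaching 71 mm from the axis), flange of 100 mm diameter with its top 84 mm up. Origin: underside of the foot, on the vertical axis; z up. On the flange a red dot (locked) lies towards +x, a green dot (unlocked) 83 degrees counter-clockwise of it.
- neck_rim (a point): Centre of the rim of the housing's open neck, 112 mm above the bench, same axes as the housing: neck 72 mm outside, bore 41 mm. Two steel pins of 7 mm diameter stick out of it along +y and -y, centred 11.5 mm below the rim; the cover's slots hook under them.
- cover_grip (a point): Loose blue bayonet cover, about 140 g, 82 mm diameter, 68 mm tall: skirt, plate with its upper face 42 mm above the skirt's edge, and on the plate a bar grip 64 mm long, 14 mm thick, 26 mm tall. This point: on the axis inside the bar, 13 mm above the plate, 55 mm above the skirt's edge; 145 mm above the bench while locked. x: along the bar towards the white pointer; z up.
- cover_pointer (a point): White pointer on the cover's skirt, 41 mm from its axis along x. Angle of the cover's x from the housing's x, counter-clockwise from above: 0 at the locked stop (starts at 0 to 0.17 rad); the pins can leave the slots from 1.31 to 1.58 rad; stop at 1.60. A spring lifts the cover against the pins with 7 N, so turning takes up to 0.2 N m. Once free it must rise 22 mm to clear the neck.
- cartridge_knob (a point): Centre of the orange knob (22 mm diameter, 20 mm tall, round) on the loose cartridge: 80 g, white body 36 mm diameter, 70 mm long, 90 mm tall in all. The point is on its axis, 80 mm above its foot; z up. It stands in the bore, hidden by the cover; with the cover off a spring seat holds it 8 mm higher, the knob 2 to 22 mm above the neck's rim. It pulls straight up freely, clear after 70 mm.
- tray_floor (a point): Steel tray, fixed, 230 mm (its x) by 170 mm (its y) by 22 mm high with a rolled rim up to 25 mm, inside 224 x 164 mm. This point is the centre of its inner floor, 3 mm above the bench; z up.
- bottle: Bystander, loose: clear reagent bottle with blue screw cap, 54 mm diameter, 106 mm tall, origin at its foot. Leave alone.
- filter_tin: Bystander, loose: round white tin with green lid, 74 mm diameter, 33 mm tall, origin at its foot. Leave alone.
- grease_tube: Bystander, loose: white tube with blue cap lying down, 105 mm long, 38 mm wide, 27 mm high, origin at its underside. Leave alone.
- timer: Bystander, loose: white lab timer, 60 x 60 x 22 mm, origin at its underside. Leave alone.
Not all that is in view belongs to the job. What is meant by the part that bears cover_grip is not green or turquoise, and is the larger of those in its own colour.

How it is judged:
By the outcome, as a careful person would: the job done as asked, in the order asked, and still so for the second after the job is handed in, with the robot touching nothing.
It also fails if it takes over 67 s, if anything falls off the work surface, if the arm or the gripper's body presses on something with over 40 N, if the wrist force passes 120 N, or if a joint passes its speed limit or range.

## Working session

There is one attempt and no reset: what is moved stays moved. The work goes in short steps, Python scripts to look and compute and a tool call to move; the robot and the scene stay as the last step left them, time stands still between calls to the robot, and variables do not carry over. Pictures are saved under pics/ and viewed, about 8 in all and at most 12, crops included, and the job is handed in when it is done.

Besides the shell and the picture viewer there is one more tool, called after "Request:" in YAML: its name, and indented under it one key for each argument. play_rows: Moves the arm, as the interface text tells. Its arguments: {"type":"object","properties":{"travel":{"type":"array","items":{"type":"array","items":{"type":"number"}}},"rotation":{"type":"array","items":{"type":"array","items":{"type":"number"}}},"grip":{"type":"array","items":{"type":"number"}}},"required":["travel","rotation","grip"]}

```bash
mkdir -p pics
python3 - <<'E'
from bench import arm, optics
import cv2, numpy as np
s=arm.read_state(); print(s, getattr(arm,'grip_depth',None))
for n in('side','top'):
    d=optics.get_image(n); cv2.imwrite(f'pics/{n}0.png',d['image']); np.savez(f'{n}0.npz',**d)
    print(n,d['camera_matrix'],d['R'],d['t'])
E
```

```text
{'clock': 0.0, 'joints': array([-8.82391807e-01,  3.85594217e-01,  6.60824626e-03, -5.18817795e-04,
       -1.19394555e+00, -2.58575872e-01]), 'joint_vel': array([-0.00035345, -0.00044614, -0.00120556,  0.00027551, -0.00013089,
       -0.00072872]), 'joint_efforts': array([-5.19355435e-04, -3.92290771e+01,  1.88397235e+01,  4.18603599e+00,
       -4.60772906e-03, -5.68660340e-06]), 'position': array([ 260.21705656, -567.61910907,  230.18899855]), 'ee_rot': array([-2.13170079e-01,  9.77014493e-01,  1.06008417e-03, -2.72241095e-04]), 'contact_force': array([-0.14939783,  0.1309376 ,  0.61592815]), 'wrist_torque': array([-0.00727748, -0.05396843,  0.00447947]), 'gripper_width': 85.60669897388694} 18.700000000000003
side [[378.1607896    0.         255.83704285]
 [  0.         378.1607896  194.8498769 ]
 [  0.           0.           1.        ]] [[ 0.51145043  0.85929315  0.00580844]
 [ 0.35919116 -0.20763989 -0.90987218]
 [-0.78064087  0.46744085 -0.41484802]] [-410.3463678   -88.58909205 1428.74456583]
top [[488.39594952   0.         258.46788837]
 [  0.         488.39594952 196.18860322]
 [  0.           0.           1.        ]] [[ 0.00187066 -0.99982767 -0.01846956]
 [-0.98786791  0.0010204  -0.15529314]
 [ 0.15528523  0.01853598 -0.98769576]] [ 133.27048825  622.797274   1455.25236037]
```

View pics/top0.png

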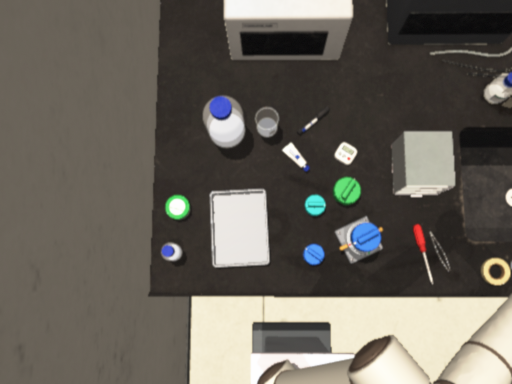

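View pics/side0.png

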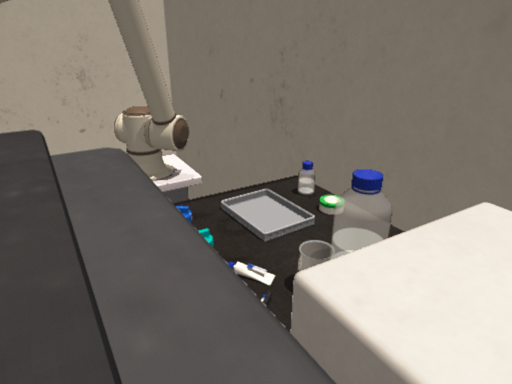

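The top view shows the housing with the larger blue cover at about (365,238), the tray at (240,228) and the smaller blue decoy at (314,255). The side view shows the tray at (266,213), but the housing is hidden in it.

```bash
cat > h.py <<'E'
import numpy as np, cv2
def cloud(d):
    z=d['depth'].astype(float); K=d['camera_matrix']; v,u=np.mgrid[:z.shape[0],:z.shape[1]]
    P=np.stack([(u-K[0,2])/K[0,0]*z,(v-K[1,2])/K[1,1]*z,z],-1)
    W=(P-d['t'])@d['R']; W[z<=0]=np.nan; return W
def proj(d,X):
    p=(np.atleast_2d(X)@d['R'].T+d['t'])@d['camera_matrix'].T; return p[:,:2]/p[:,2:]
def rect(pts):
    return cv2.minAreaRect(pts.astype(np.float32))
E
python3 - <<'E'
from h import *
d=np.load('top0.npz'); W=cloud(d); im=d['image'].astype(int)
cv2.imwrite('pics/c1.png',cv2.resize(d['image'][205:275,195:395],None,fx=4,fy=4,interpolation=cv2.INTER_CUBIC))
w=W[215:265,335:395].reshape(-1,3); c=im[215:265,335:395].reshape(-1,3)
for lo,hi in((148,175),(122,142),(70,100)):
    s=(w[:,2]>lo)&(w[:,2]<hi); p=w[s]; print(lo,s.sum(),p.mean(0),rect(p[:,:2]), cv2.minEnclosingCircle(p[:,:2].astype(np.float32)))
blue=(c[:,0]>c[:,2]+60)
print('blue z hist',np.histogram(w[blue][:,2],bins=range(60,180,8)))
s=(w[:,2]>4)&(w[:,2]<20); print('foot',rect(w[s][:,:2]))
# tray
w=W[180:275,203:276].reshape(-1,3); 
s=(w[:,2]>14)&(w[:,2]<35);print('tray rim',s.sum(),rect(w[s][:,:2]))
s=(w[:,2]>0)&(w[:,2]<35);print('tray',rect(w[s][:,:2]),np.median(w[2200:4000,2]))
print('bench z',np.nanmedian(W[270:285,280:330,2]))
E
```

```text
148 115 [ 491.78473601 -176.30194947  156.22308185] ((492.0720520019531, -176.93077087402344), (13.936792373657227, 63.74482727050781), 27.740657806396484) ((491.1178283691406, -177.43263244628906), 31.876585006713867)
122 542 [ 491.26834441 -175.11252795  131.08652893] ((491.8473205566406, -176.73194885253906), (79.89895629882812, 82.24801635742188), 44.44687271118164) ((492.4239501953125, -176.33338928222656), 42.14243698120117)
70 215 [ 482.85552884 -156.53886179   83.20329336] ((489.66925048828125, -170.94943237304688), (99.48523712158203, 86.4858627319336), 20.9606990814209) ((491.3263854980469, -177.16238403320312), 50.54065704345703)
blue z hist (array([  0,   0,   2,   0,   0,   2,   9,  18, 311, 210,   5,  55,  60,
         0]), array([ 60,  68,  76,  84,  92, 100, 108, 116, 124, 132, 140, 148, 156,
       164, 172]))
foot ((492.98797607421875, -196.89295959472656), (186.26744079589844, 153.18792724609375), 89.64649963378906)
tray rim 504 ((528.84130859375, 194.732177734375), (235.8480682373047, 175.6726531982422), 3.1147165298461914)
tray ((534.5814208984375, 196.7628936767578), (297.7562561035156, 230.69444274902344), 0.10931411385536194) nan
bench z -1.0118835525010073
```

View pics/c1.png

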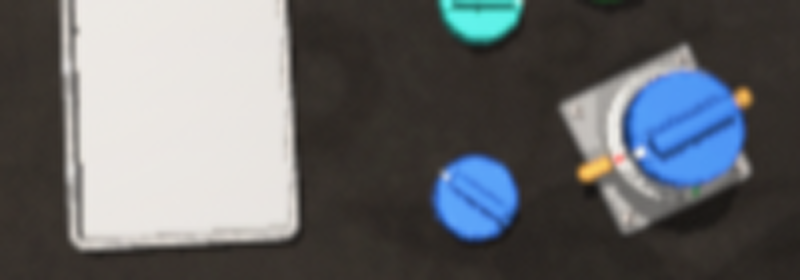

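The crop shows the pointer (640,152) beside the red dot (620,160) on the lower left, and the green dot at (697,190), all in crop pixels. So the housing's x is at about 117° in the world frame, the axis is at about (492, -177), and the tray is centred near (529, 195).

Request:
play_rows:
  travel:
    - [-0.031,0.0215,0]
    - [-0.031,0.0215,0]
    - [-0.031,0.0215,0]
    - [-0.031,0.0215,0]
    - [-0.031,0.0215,0]
    - [-0.031,0.0215,0]
    - [-0.031,0.0215,0]
    - [-0.031,0.0215,0]
    - [-0.031,0.0215,0]
    - [-0.031,0.0215,0]
    - [-0.031,0.0215,0]
    - [-0.031,0.0215,0]
  rotation:
    - [0,0,0]
    - [0,0,0]
    - [0,0,0]
    - [0,0,0]
    - [0,0,0]
    - [0,0,0]
    - [0,0,0]
    - [0,0,0]
    - [0,0,0]
    - [0,0,0]
    - [0,0,0]
    - [0,0,0]
  grip: [1,1,1,1,1,1,1,1,1,1,1,1]

```text
clock: 1.1
position: [491.4, -176.7, 231.1]
ee_rot: [-0.213, 0.977, 0.0, -0.0]
contact_force: [-0.3, -0.7, 0.7]
gripper_width: 85.5
```

Request:
play_rows:
  travel:
    - [0,0,0]
    - [0,0,0]
    - [0,0,0]
    - [0,0,0]
    - [0,0,0]
    - [0,0,0]
    - [0,0,0]
    - [0,0,0]
    - [0,0,0]
    - [0,0,0]
    - [0,0,0]
    - [0,0,0]
  rotation:
    - [0,0,0.122]
    - [0,0,0.122]
    - [0,0,0.122]
    - [0,0,0.122]
    - [0,0,0.122]
    - [0,0,0.122]
    - [0,0,0.122]
    - [0,0,0.122]
    - [0,0,0.122]
    - [0,0,0.122]
    - [0,0,0.122]
    - [0,0,0.122]
  grip: [1,1,1,1,1,1,1,1,1,1,1,1]

```text
clock: 2.1
position: [490.8, -178.5, 230.8]
ee_rot: [0.497, 0.868, -0.0, -0.001]
contact_force: [0.6, 0.5, -0.2]
gripper_width: 85.7
```

```bash
cat >> h.py <<'E'
from scipy.spatial.transform import Rotation as Ro
def goto(s,xyz,yaw_y=None):
    "print shift (tool axes, mm) and turn (tool rotvec) still to go; tool down with y at yaw_y deg"
    R=Ro.from_quat(s['ee_rot']); M=R.as_matrix(); cur=np.degrees(np.arctan2(M[1,1],M[0,1]))
    y=np.radians(cur if yaw_y is None else yaw_y); Y=np.array([np.cos(y),np.sin(y),0]); Z=np.array([0,0,-1.])
    T=np.column_stack([np.cross(Y,Z),Y,Z]); 
    print('t',s['clock'],'pos',s['position'].round(1),'yaw',cur.round(1),'F',s['contact_force'].round(1),'w',round(s['gripper_width'],1))
    print('shift',(M.T@(np.array(xyz)-s['position'])).round(1),'turn',(R.inv()*Ro.from_matrix(T)).as_rotvec().round(4))
E
python3 -c "
from h import *; from bench import arm
goto(arm.read_state(),[492,-177,200],27.7)"
```

```text
t 2.1 pos [ 490.8 -178.5  230.8] yaw 30.4 F [ 0.6  0.5 -0.2] w 85.7
shift [ 0.6  1.8 30.8] turn [-0.0007 -0.0008  0.047 ]
```

Request:
play_rows:
  travel:
    - [0.0005,0.001,0.015]
    - [0,0.0005,0.015]
    - [0,0,0.015]
    - [0,0,0.015]
    - [0,0,0.015]
    - [0,0,0.01]
    - [0,0,0.009]
    - [0,0,0]
    - [0,0,0]
  rotation:
    - [0,0,0.047]
    - [0,0,0]
    - [0,0,0]
    - [0,0,0]
    - [0,0,0]
    - [0,0,0]
    - [0,0,0]
    - [0,0,0]
    - [0,0,0]
  grip: [1,1,1,1,1,1,1,1,1]

```text
clock: 2.85
position: [492.2, -177.5, 137.2]
ee_rot: [0.515, 0.857, -0.0, -0.0]
contact_force: [0.2, -0.3, 0.5]
gripper_width: 85.5
```

Request:
play_rows:
  travel:
    - [0,0,0]
    - [0,0,0]
    - [0,0,0]
    - [0,0,0]
    - [0,0,0]
    - [0,0,0]
    - [0,0,0]
    - [0,0,0]
  rotation:
    - [0,0,0]
    - [0,0,0]
    - [0,0,0]
    - [0,0,0]
    - [0,0,0]
    - [0,0,0]
    - [0,0,0]
    - [0,0,0]
  grip: [0.6,0.4,0.3,0,0,0,0,0]

```text
clock: 3.52
position: [493.7, -177.2, 137.8]
ee_rot: [0.515, 0.857, 0.001, 0.002]
contact_force: [3.3, 1.6, 0.2]
gripper_width: 12.9
```

Run:
```python
from h import *; from bench import arm,optics
s=arm.read_state(); goto(s,[492,-177,136],27.7); print(s['wrist_torque'].round(2))
d=optics.get_image('top'); np.savez('top1.npz',**d); u,v=360,235
cv2.imwrite('pics/t1.png',cv2.resize(d['image'][190:290,310:440],None,fx=5,fy=5,interpolation=cv2.INTER_CUBIC))
```

```text
t 3.5167 pos [ 493.7 -177.2  137.8] yaw 28.1 F [3.3 1.6 0.2] w 12.9
shift [ 1.  -1.4  1.8] turn [0.0031 0.0017 0.0064]
[ 0.55 -0.97 -0.07]
```

Request:
play_rows:
  travel:
    - [0,0,0]
    - [0,0,0]
    - [0,0,0]
    - [0,0,0]
    - [0,0,0]
    - [0,0,0]
  rotation:
    - [0,0,-0.06]
    - [0,0,-0.08]
    - [0,0,-0.09]
    - [0,0,-0.09]
    - [0,0,-0.09]
    - [0,0,-0.09]
  grip: [0,0,0,0,0,0]

```text
clock: 4.07
position: [493.8, -177.8, 138.0]
ee_rot: [0.284, 0.959, 0.0, 0.002]
contact_force: [2.9, 0.8, 1.8]
gripper_width: 12.4
```

Run:
```python
from h import *; from bench import arm
s=arm.read_state(); goto(s,[492,-177,136],108.7); print(s['wrist_torque'].round(2))
```

```text
t 4.0667 pos [ 493.8 -177.8  138. ] yaw 56.9 F [2.9 0.8 1.8] w 12.4
shift [ 1.9 -0.4  2. ] turn [-4.000e-04  3.800e-03 -9.032e-01]
[ 0.08 -1.29 -0.15]
```

Request:
play_rows:
  travel:
    - [0,0,0]
    - [0,0,0]
    - [0,0,0]
    - [0,0,0]
    - [0,0,0]
    - [0,0,0]
    - [0,0,0]
    - [0,0,0]
    - [0,0,0]
    - [0,0,0]
    - [0,0,0]
  rotation:
    - [0,0,-0.09]
    - [0,0,-0.09]
    - [0,0,-0.09]
    - [0,0,-0.09]
    - [0,0,-0.09]
    - [0,0,-0.09]
    - [0,0,-0.09]
    - [0,0,-0.09]
    - [0,0,-0.09]
    - [0,0,-0.05]
    - [0,0,0]
  grip: [0,0,0,0,0,0,0,0,0,0,0]

```text
clock: 4.98
position: [493.5, -177.6, 138.5]
ee_rot: [-0.14, 0.99, -0.001, 0.002]
contact_force: [3.3, 1.2, 5.1]
gripper_width: 12.5
```

Run:
```python
from h import *; from bench import arm,optics
s=arm.read_state(); goto(s,[492,-177,136],108.7); print(s['wrist_torque'].round(2))
d=optics.get_image('top'); np.savez('top1.npz',**d)
cv2.imwrite('pics/t1.png',cv2.resize(d['image'][190:290,310:440],None,fx=5,fy=5,interpolation=cv2.INTER_CUBIC))
```

```text
t 4.9833 pos [ 493.5 -177.6  138.5] yaw 106.1 F [3.3 1.2 5.1] w 12.5
shift [1.3 1.  2.5] turn [-0.0017  0.0029 -0.0462]
[ 0.56 -0.84 -0.01]
```

View pics/t1.png

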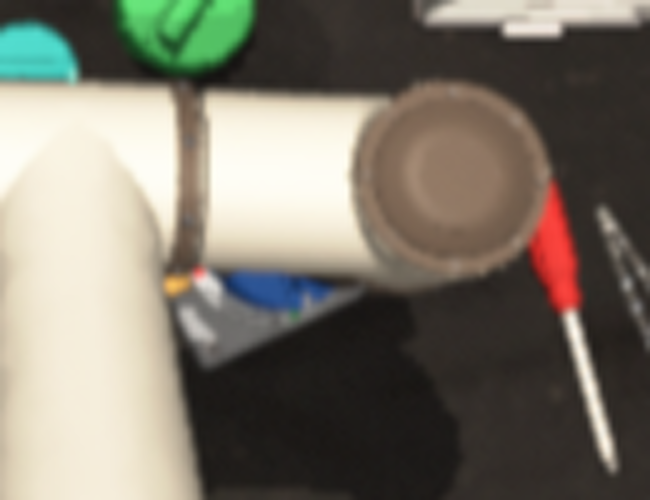

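The arm hides most of this picture; the red dot is at about (200,272) and the rim of the blue cover at about (280,290). The cover has turned about 78° plus its starting offset, so I'll test-lift a little.

Request:
play_rows:
  travel:
    - [0,0,0]
    - [0,0,-0.003]
    - [0,0,-0.004]
    - [0,0,-0.004]
    - [0,0,0]
  rotation:
    - [0,0,-0.03]
    - [0,0,0]
    - [0,0,0]
    - [0,0,0]
    - [0,0,0]
  grip: [0,0,0,0,0]

```text
clock: 5.45
position: [492.9, -177.2, 148.1]
ee_rot: [-0.153, 0.988, 0.0, 0.001]
contact_force: [4.8, 1.4, -0.9]
gripper_width: 12.6
```

Request:
play_rows:
  travel:
    - [0,0,-0.008]
    - [0,0,-0.008]
    - [0,0,-0.01]
    - [0,0,-0.015]
    - [0,0,-0.02]
    - [0,0,-0.02]
    - [0,0,-0.01]
    - [0,0,0]
  rotation:
    - [0,0,0]
    - [0,0,0]
    - [0,0,0]
    - [0,0,0]
    - [0,0,0]
    - [0,0,0]
    - [0,0,0]
    - [0,0,0]
  grip: [0,0,0,0,0,0,0,0]

```text
clock: 6.12
position: [492.1, -177.7, 241.4]
ee_rot: [-0.153, 0.988, -0.0, 0.001]
contact_force: [0.3, -0.1, -1.7]
gripper_width: 12.5
```

Run:
```python
from h import *; from bench import arm
s=arm.read_state(); goto(s,[576,195,240]); print(s['wrist_torque'].round(2))
```

```text
t 6.1167 pos [ 492.1 -177.7  241.4] yaw 107.7 F [ 0.3 -0.1 -1.7] w 12.5
shift [-192.9  329.8    1.4] turn [-0.0012  0.002   0.    ]
[ 0.02 -0.09  0.01]
```

Request:
play_rows:
  travel:
    - [-0.008,0.014,0]
    - [-0.016,0.0275,0]
    - [-0.016,0.0275,0]
    - [-0.018,0.031,0]
    - [-0.018,0.031,0]
    - [-0.018,0.031,0]
    - [-0.018,0.031,0]
    - [-0.018,0.031,0]
    - [-0.018,0.031,0]
    - [-0.018,0.031,0]
    - [-0.016,0.0275,0]
    - [-0.008,0.014,0]
  rotation:
    - [0,0,0]
    - [0,0,0]
    - [0,0,0]
    - [0,0,0]
    - [0,0,0]
    - [0,0,0]
    - [0,0,0]
    - [0,0,0]
    - [0,0,0]
    - [0,0,0]
    - [0,0,0]
    - [0,0,0]
  grip: [0,0,0,0,0,0,0,0,0,0,0,0]

```text
clock: 7.12
position: [572.9, 195.0, 236.8]
ee_rot: [-0.155, 0.988, -0.0, -0.002]
contact_force: [-0.7, -1.1, -1.8]
gripper_width: 12.7
```

Run:
```python
from h import *; from bench import arm,optics
s=arm.read_state(); goto(s,[576,195,60])
d=optics.get_image('top'); np.savez('top2.npz',**d)
e=optics.get_image('side'); np.savez('side2.npz',**e)
cv2.imwrite('pics/t2.png',np.hstack([cv2.resize(d['image'][140:290,190:400],(560,400)),cv2.resize(e['image'][120:260,180:264],(240,400))]))
W=cloud(d); w=W[205:275,330:400].reshape(-1,3)
for lo,hi in((116,140),(105,116),(75,95)):
    s=(w[:,2]>lo)&(w[:,2]<hi); p=w[s]
    if s.sum()>3: print(lo,s.sum(),p.mean(0).round(1),cv2.minEnclosingCircle(p[:,:2].astype(np.float32)))
```

```text
t 7.1167 pos [572.9 195.  236.8] yaw 107.8 F [-0.7 -1.1 -1.8] w 12.7
shift [ -3.7  -1.  176.8] turn [-0.0003 -0.0043 -0.    ]
116 88 [ 490.5 -176.   126.4] ((491.1213684082031, -174.7042236328125), 34.252410888671875)
105 362 [ 491.8 -176.2  110.9] ((494.70135498046875, -175.4093017578125), 38.679664611816406)
75 403 [ 489.8 -171.1   83.2] ((492.0921936035156, -177.36964416503906), 50.538597106933594)
```

View pics/t2.png

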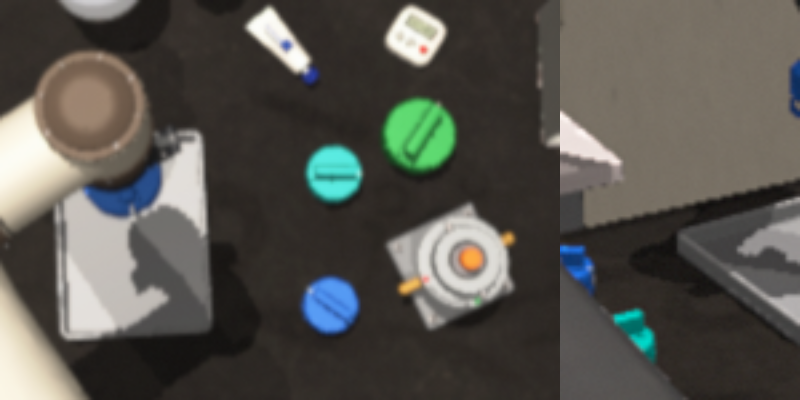

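The picture shows the blue cover held over the far part of the tray at (122,185). The housing is open, with the orange knob at (470,258), and nothing else has moved. Next I lower the cover.

Request:
play_rows:
  travel:
    - [-0.003,-0.001,0.015]
    - [0,0,0.025]
    - [0,0,0.03]
    - [0,0,0.03]
    - [0,0,0.03]
    - [0,0,0.022]
    - [0,0,0.012]
    - [0,0,0.007]
    - [0,0,0.005]
    - [0,0,0]
  rotation:
    - [0,0,0]
    - [0,0,0]
    - [0,0,0]
    - [0,0,0]
    - [0,0,0]
    - [0,0,0]
    - [0,0,0]
    - [0,0,0]
    - [0,0,0]
    - [0,0,0]
  grip: [0,0,0,0,0,0,0,0,0,0]

```text
clock: 8.05
position: [576.2, 191.3, 62.5]
ee_rot: [-0.153, 0.988, -0.0, -0.001]
contact_force: [0.0, 0.4, -1.4]
gripper_width: 12.6
```

Request:
play_rows:
  travel:
    - [0,0,0.004]
    - [0,0,0.002]
    - [0,0,0.002]
    - [0,0,0]
  rotation:
    - [0,0,0]
    - [0,0,0]
    - [0,0,0]
    - [0,0,0]
  grip: [0,0,0,0]

```text
clock: 8.38
position: [576.8, 192.3, 55.5]
ee_rot: [-0.154, 0.988, 0.0, 0.0]
contact_force: [-0.2, 0.5, -1.4]
gripper_width: 12.5
```

Request:
play_rows:
  travel:
    - [0,0,0.002]
    - [0,0,0.0015]
    - [0,0,0]
  rotation:
    - [0,0,0]
    - [0,0,0]
    - [0,0,0]
  grip: [0,0,0]

```text
clock: 8.63
position: [576.6, 192.3, 51.6]
ee_rot: [-0.154, 0.988, -0.0, -0.0]
contact_force: [-0.4, 0.6, -2.3]
gripper_width: 12.8
```

Request:
play_rows:
  travel:
    - [0,0,0.001]
    - [0,0,0]
  rotation:
    - [0,0,0]
    - [0,0,0]
  grip: [0,0]

```text
clock: 8.8
position: [576.9, 192.4, 51.1]
ee_rot: [-0.154, 0.988, -0.0, 0.0]
contact_force: [-1.3, 1.0, 0.3]
gripper_width: 13.2
```

Request:
play_rows:
  travel:
    - [0,0,0.0005]
    - [0,0,0]
    - [0,0,0]
    - [0,0,0]
    - [0,0,0]
    - [0,0,0]
  rotation:
    - [0,0,0]
    - [0,0,0]
    - [0,0,0]
    - [0,0,0]
    - [0,0,0]
    - [0,0,0]
  grip: [0,0.15,0.3,0.5,0.6,0.6]

```text
clock: 9.3
position: [576.9, 192.2, 50.2]
ee_rot: [-0.154, 0.988, -0.0, 0.0]
contact_force: [0.3, -1.3, -0.0]
gripper_width: 51.2
```

Request:
play_rows:
  travel:
    - [0,0,-0.01]
    - [0,0,-0.02]
    - [0,0,-0.03]
    - [0,0,-0.03]
    - [0,0,-0.03]
    - [0,0,-0.03]
    - [0,0,-0.02]
    - [0,0,-0.01]
  rotation:
    - [0,0,0]
    - [0,0,0]
    - [0,0,0]
    - [0,0,0]
    - [0,0,0]
    - [0,0,0]
    - [0,0,0]
    - [0,0,0]
  grip: [0.6,0.6,0.6,0.6,0.6,0.6,0.6,0.6]

```text
clock: 9.97
position: [578.1, 192.8, 235.0]
ee_rot: [-0.154, 0.988, 0.001, 0.003]
contact_force: [0.3, 0.7, 1.2]
gripper_width: 51.0
```

Run:
```python
from h import *; from bench import arm
s=arm.read_state(); goto(s,[492,-176.5,235])
d=dict(np.load('top2.npz')); W=cloud(d); w=W[205:275,330:400].reshape(-1,3); c=d['image'][205:275,330:400].reshape(-1,3).astype(int)
o=(c[:,2]>200)&(c[:,0]<110)&(w[:,2]>112); print('knob',o.sum(),w[o].mean(0).round(1),w[o].max(0).round(1),w[o].min(0).round(1))
```

```text
t 9.9667 pos [578.1 192.8 235. ] yaw 107.7 F [0.3 0.7 1.2] w 51.0
shift [ 194.4 -325.5   -1.7] turn [ 0.0009  0.0072 -0.    ]
knob 50 [ 492.3 -176.9  132.7] [ 503.8 -167.2  139.9] [ 482.4 -191.7  112.5]
```

Request:
play_rows:
  travel:
    - [0.008,-0.0135,0]
    - [0.016,-0.0268,0]
    - [0.016,-0.0268,0]
    - [0.018,-0.0302,0]
    - [0.018,-0.0302,0]
    - [0.018,-0.0302,0]
    - [0.018,-0.0302,0]
    - [0.018,-0.0302,0]
    - [0.018,-0.0302,0]
    - [0.018,-0.0302,0]
    - [0.018,-0.0302,0]
    - [0.0104,-0.0167,0]
  rotation:
    - [0,0.007,0]
    - [0,0,0]
    - [0,0,0]
    - [0,0,0]
    - [0,0,0]
    - [0,0,0]
    - [0,0,0]
    - [0,0,0]
    - [0,0,0]
    - [0,0,0]
    - [0,0,0]
    - [0,0,0]
  grip: [0.6,0.6,0.6,0.6,0.6,0.6,0.6,0.6,0.6,0.6,0.6,0.6]

```text
clock: 10.97
position: [487.9, -179.6, 230.2]
ee_rot: [-0.152, 0.988, -0.0, -0.005]
contact_force: [0.5, -0.7, -0.0]
gripper_width: 51.1
```

Run:
```python
from h import *; from bench import arm,optics
d=optics.get_image('top'); np.savez('top3.npz',**d)
s=arm.read_state(); goto(s,[492.2,-176.7,117],107.7)
e=optics.get_image('side')
cv2.imwrite('pics/t3.png',np.hstack([cv2.resize(d['image'][175:275,190:290],(400,400)),cv2.resize(e['image'][150:250,200:330],(400,400))]))
W=cloud(d); w=W[180:275,203:276].reshape(-1,3); c=d['image'][180:275,203:276].reshape(-1,3).astype(int)
for lo,hi in((52,80),(38,52),(14,30)):
    k=(w[:,2]>lo)&(w[:,2]<hi); p=w[k]; print(lo,k.sum(),p.mean(0).round(1),rect(p[:,:2]))
```

```text
t 11.0167 pos [ 487.4 -181.1  230.1] yaw 107.4 F [ 0.5 -1.3  0.3] w 51.4
shift [ -7.1   2.6 113. ] turn [ 0.0013 -0.0111 -0.0048]
52 101 [574.1 190.9  68.9] ((574.387939453125, 190.8305206298828), (62.787418365478516, 20.70296859741211), 9.982458114624023)
38 440 [573.  190.6  44.5] ((573.1600952148438, 190.5626983642578), (80.59950256347656, 77.9300308227539), 88.5699462890625)
14 506 [529.8 197.7  22.6] ((529.151123046875, 194.78189086914062), (236.3566131591797, 175.76829528808594), 3.1094653606414795)
```

View pics/t3.png

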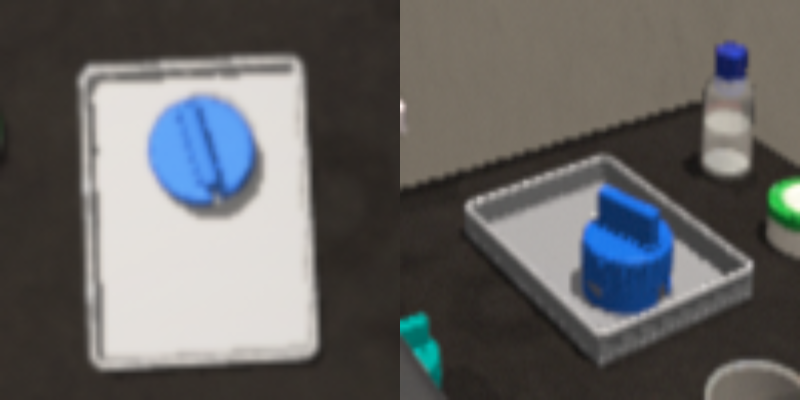

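The cover stands upright in the tray at left-panel pixel (202,150), with its bar up and well away from the walls. Next is the cartridge.

Request:
play_rows:
  travel:
    - [-0.006,0.003,0]
    - [0,0,0.02]
    - [0,0,0.03]
    - [0,0,0.02]
    - [0,0,0.01]
    - [0,0,0]
  rotation:
    - [0,-0.009,0]
    - [0,0,0]
    - [0,0,0]
    - [0,0,0]
    - [0,0,0]
    - [0,0,0]
  grip: [0.6,0.6,0.6,0.6,0.6,0.6]

```text
clock: 11.57
position: [494.0, -170.8, 148.9]
ee_rot: [-0.154, 0.988, 0.001, -0.002]
contact_force: [0.7, 0.1, -0.3]
gripper_width: 51.2
```

Run:
```python
from h import *; from bench import arm
goto(arm.read_state(),[492.2,-176.7,117],107.7)
```

```text
t 11.5667 pos [ 494.  -170.8  148.9] yaw 107.8 F [ 0.7  0.1 -0.3] w 51.2
shift [ 3.4 -5.1 31.9] turn [ 0.0025 -0.0033  0.0011]
```

Request:
play_rows:
  travel:
    - [0.0034,-0.0051,0]
    - [0,0,0.01]
    - [0,0,0.01]
    - [0,0,0.008]
    - [0,0,0.004]
    - [0,0,0]
  rotation:
    - [0,0,0]
    - [0,0,0]
    - [0,0,0]
    - [0,0,0]
    - [0,0,0]
    - [0,0,0]
  grip: [0.6,0.6,0.6,0.6,0.6,0.6]

```text
clock: 12.07
position: [493.0, -177.9, 118.4]
ee_rot: [-0.154, 0.988, 0.0, -0.0]
contact_force: [-1.2, -0.6, 0.2]
gripper_width: 51.1
```

Run:
```python
from h import *; from bench import arm
goto(arm.read_state(),[492.2,-176.7,117],107.7)
```

```text
t 12.0667 pos [ 493.  -177.9  118.4] yaw 107.7 F [-1.2 -0.6  0.2] w 51.1
shift [0.4 1.4 1.4] turn [ 0.001  -0.0001 -0.0005]
```

Request:
play_rows:
  travel:
    - [0,0.001,0.0015]
    - [0,0,0]
    - [0,0,0]
    - [0,0,0]
    - [0,0,0]
    - [0,0,0]
    - [0,0,0]
  rotation:
    - [0,0,0]
    - [0,0,0]
    - [0,0,0]
    - [0,0,0]
    - [0,0,0]
    - [0,0,0]
    - [0,0,0]
  grip: [0.5,0.4,0.3,0.1,0,0,0]

```text
clock: 12.65
position: [493.8, -177.0, 118.5]
ee_rot: [-0.154, 0.988, 0.0, 0.001]
contact_force: [0.1, 0.6, 1.3]
gripper_width: 19.3
```

Request:
play_rows:
  travel:
    - [0,0,-0.005]
    - [0,0,-0.01]
    - [0,0,-0.02]
    - [0,0,-0.025]
    - [0,0,-0.025]
    - [0,0,-0.025]
    - [0,0,-0.02]
    - [0,0,-0.01]
    - [0,0,0]
  rotation:
    - [0,0,0]
    - [0,0,0]
    - [0,0,0]
    - [0,0,0]
    - [0,0,0]
    - [0,0,0]
    - [0,0,0]
    - [0,0,0]
    - [0,0,0]
  grip: [0,0,0,0,0,0,0,0,0]

```text
clock: 13.4
position: [494.4, -177.3, 261.0]
ee_rot: [-0.154, 0.988, -0.001, 0.004]
contact_force: [0.2, 0.8, -1.4]
gripper_width: 20.0
```

Run:
```python
from h import *; from bench import arm
goto(arm.read_state(),[475,199,255],107.7)
```

```text
t 13.4 pos [ 494.4 -177.3  261. ] yaw 107.7 F [ 0.2  0.8 -1.4] w 20.0
shift [-95.9 364.4   5.8] turn [-0.0025  0.0073  0.    ]
```

Request:
play_rows:
  travel:
    - [-0.004,0.015,0]
    - [-0.008,0.03,0]
    - [-0.008,0.03,0]
    - [-0.009,0.034,0]
    - [-0.009,0.034,0]
    - [-0.009,0.034,0]
    - [-0.009,0.034,0]
    - [-0.009,0.034,0]
    - [-0.009,0.034,0]
    - [-0.009,0.034,0]
    - [-0.009,0.034,0]
    - [-0.004,0.017,0]
  rotation:
    - [0,0,0]
    - [0,0,0]
    - [0,0,0]
    - [0,0,0]
    - [0,0,0]
    - [0,0,0]
    - [0,0,0]
    - [0,0,0]
    - [0,0,0]
    - [0,0,0]
    - [0,0,0]
    - [0,0,0]
  grip: [0,0,0,0,0,0,0,0,0,0,0,0]

```text
clock: 14.4
position: [473.1, 201.8, 256.4]
ee_rot: [-0.155, 0.988, -0.0, -0.0]
contact_force: [0.6, -0.1, -1.4]
gripper_width: 19.7
```

Request:
play_rows:
  travel:
    - [0,0,0]
    - [0,0,0.015]
    - [0,0,0.03]
    - [0,0,0.03]
    - [0,0,0.03]
    - [0,0,0.03]
    - [0,0,0.02]
    - [0,0,0.01]
    - [0,0,0]
    - [0,0,0]
  rotation:
    - [0,0,0]
    - [0,0,0]
    - [0,0,0]
    - [0,0,0]
    - [0,0,0]
    - [0,0,0]
    - [0,0,0]
    - [0,0,0]
    - [0,0,0]
    - [0,0,0]
  grip: [0,0,0,0,0,0,0,0,0,0]

```text
clock: 15.23
position: [474.5, 198.6, 93.2]
ee_rot: [-0.154, 0.988, -0.0, 0.001]
contact_force: [0.5, 0.3, -0.7]
gripper_width: 19.5
```

Run:
```python
from h import *; from bench import arm,optics
goto(arm.read_state(),[475,199,77],107.7)
e=optics.get_image('side')
cv2.imwrite('pics/s4.png',cv2.resize(e['image'][130:250,190:330],None,fx=4,fy=4,interpolation=cv2.INTER_CUBIC))
```

```text
t 15.2333 pos [474.5 198.6  93.2] yaw 107.7 F [ 0.5  0.3 -0.7] w 19.5
shift [-0.6  0.3 16.2] turn [-0.0007  0.0012 -0.0002]
```

View pics/s4.png

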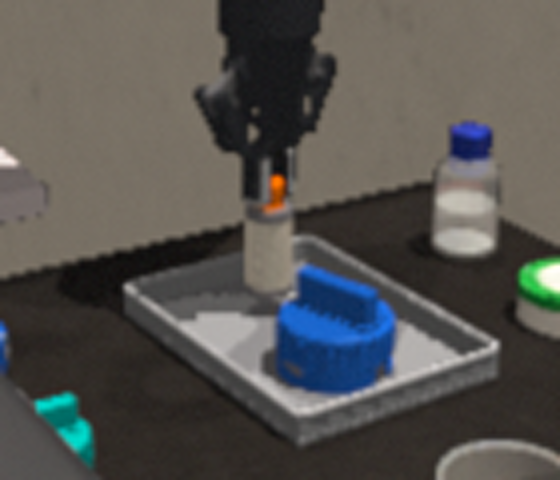

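The white cartridge hangs upright over the tray at (270,250), behind the cover at (335,335). I'll lower it to the floor.

Request:
play_rows:
  travel:
    - [0,0,0.006]
    - [0,0,0.004]
    - [0,0,0.003]
    - [0,0,0]
  rotation:
    - [0,0,0]
    - [0,0,0]
    - [0,0,0]
    - [0,0,0]
  grip: [0,0,0,0]

```text
clock: 15.62
position: [474.1, 198.8, 80.0]
ee_rot: [-0.154, 0.988, 0.0, 0.001]
contact_force: [-0.5, 0.2, -0.5]
gripper_width: 19.7
```

Request:
play_rows:
  travel:
    - [0,0,0.0015]
    - [0,0,0]
  rotation:
    - [0,0,0]
    - [0,0,0]
  grip: [0,0]

```text
clock: 15.78
position: [474.4, 199.0, 78.7]
ee_rot: [-0.154, 0.988, 0.0, 0.001]
contact_force: [0.5, 0.7, 0.1]
gripper_width: 19.7
```

Request:
play_rows:
  travel:
    - [0,0,0.001]
    - [0,0,0]
  rotation:
    - [0,0,0]
    - [0,0,0]
  grip: [0,0]

```text
clock: 15.95
position: [474.4, 199.0, 77.7]
ee_rot: [-0.154, 0.988, 0.0, 0.001]
contact_force: [-0.0, 0.4, -1.5]
gripper_width: 19.4
```

Request:
play_rows:
  travel:
    - [0,0,0.001]
    - [0,0,0]
  rotation:
    - [0,0,0]
    - [0,0,0]
  grip: [0,0]

```text
clock: 16.12
position: [475.0, 199.3, 77.6]
ee_rot: [-0.154, 0.988, 0.0, 0.002]
contact_force: [-0.8, -0.1, 5.2]
gripper_width: 19.2
```

Request:
play_rows:
  travel:
    - [0,0,0.001]
    - [0,0,0]
  rotation:
    - [0,0,0]
    - [0,0,0]
  grip: [0,0]

```text
clock: 16.28
position: [475.4, 199.5, 77.6]
ee_rot: [-0.154, 0.988, 0.0, 0.002]
contact_force: [-2.4, -0.6, 9.7]
gripper_width: 19.4
```

On the floor. I'll release it slowly, go up and clear.

Request:
play_rows:
  travel:
    - [0,0,-0.001]
    - [0,0,0]
    - [0,0,0]
    - [0,0,0]
    - [0,0,0]
    - [0,0,0]
    - [0,0,0]
  rotation:
    - [0,0,0]
    - [0,0,0]
    - [0,0,0]
    - [0,0,0]
    - [0,0,0]
    - [0,0,0]
    - [0,0,0]
  grip: [0,0.25,0.35,0.5,0.6,0.6,0.6]

```text
clock: 16.87
position: [474.3, 198.9, 76.5]
ee_rot: [-0.154, 0.988, 0.0, 0.001]
contact_force: [0.8, -0.1, 0.8]
gripper_width: 51.0
```

Request:
play_rows:
  travel:
    - [0,0,-0.01]
    - [0,0,-0.02]
    - [0,0,-0.03]
    - [0,0,-0.03]
    - [0,0,-0.03]
    - [0,0,-0.03]
    - [0,0,-0.02]
    - [0.008,-0.02,0]
    - [0.012,-0.03,0]
    - [0.012,-0.03,0]
    - [0.012,-0.03,0]
    - [0.012,-0.03,0]
  rotation:
    - [0,0,0]
    - [0,0,0]
    - [0,0,0]
    - [0,0,0]
    - [0,0,0]
    - [0,0,0]
    - [0,0,0]
    - [0,0,0]
    - [0,0,0]
    - [0,0,0]
    - [0,0,0]
    - [0,0,0]
  grip: [0.6,0.6,0.6,0.6,0.6,0.6,0.6,0.6,0.6,0.6,0.6,0.6]

```text
clock: 17.87
position: [462.8, 47.2, 247.6]
ee_rot: [-0.154, 0.988, 0.0, 0.002]
contact_force: [0.2, -0.1, -0.8]
gripper_width: 51.4
```

Run:
```python
from h import *; from bench import arm,optics
goto(arm.read_state(),[475,199,77])
d=optics.get_image('top'); e=optics.get_image('side')
cv2.imwrite('pics/f.png',np.hstack([cv2.resize(d['image'][140:290,150:400],(500,300)),cv2.resize(e['image'][140:250,200:310],(300,300))]))
```

```text
t 17.8667 pos [462.8  47.2 247.6] yaw 107.7 F [ 0.2 -0.1 -0.8] w 51.4
shift [-57.4 140.9 170.7] turn [ 0.0001  0.0031 -0.    ]
```

View pics/f.png

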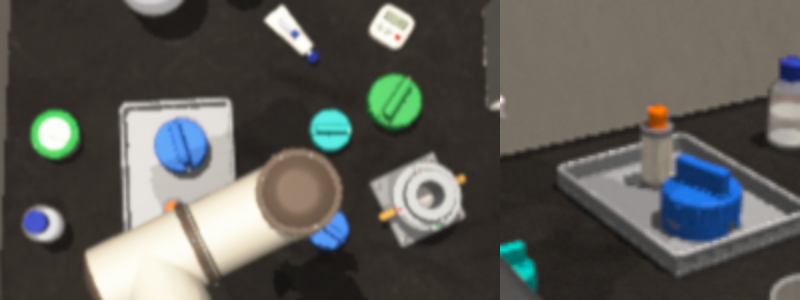

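The cover (180,145 in the top panel) and the cartridge (655,150 in the side panel) both stand upright in the tray. The housing is empty and the bystanders have not moved. Before handing in I let the arm settle.

Request:
play_rows:
  travel:
    - [0,0,0]
    - [0,0,0]
    - [0,0,0]
  rotation:
    - [0,0,0]
    - [0,0,0]
    - [0,0,0]
  grip: [0.6,0.6,0.6]

```text
clock: 18.22
position: [463.5, 49.2, 246.9]
ee_rot: [-0.154, 0.988, 0.0, 0.001]
contact_force: [-0.5, 0.1, -1.0]
gripper_width: 51.1
```

```bash
python3 -c "
from bench import workorder; print(workorder.job_done())"
```

```text
the job is handed in; nothing more can be done
None
```

The filter job is done and handed in at about 18 s. I turned the blue cover about 80° counter-clockwise, lifted it off and stood it bar-up in the tray. Then I lifted the cartridge out by its knob and stood it upright beside the cover.

- **Last pictures:** both parts stand upright in the tray, the housing is empty, and the bystanders in view look unmoved. In the top view the arm hid part of the cartridge, but the side view showed it clearly.
- **Forces:** the highest force I read was about 10 N, when the cartridge met the tray floor. The gripper was clear of everything at the end.
- **Disagreement:** the gripper read the bar at about 12.5 mm and the knob at about 19.5 mm, against 14 mm and 22 mm given. Both grasps held.

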